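# Square up two craft boards in the bar clamp and hold them clamped

### The arm

A 6-joint arm with a two-finger parallel gripper is mounted at the origin on the work surface. World frame = base frame: x ahead of the robot, y to its left, z up, the work surface at z = 0. Lengths are in m, angles in degrees, forces in N, time in s.
With the tool pointing down it reaches from about 0.375 to 0.9 m from the base axis. Payload 3.1 kg.
Tool frame: the origin (TCP) lies midway between the tips of the shut fingers; the grasp point (between the pads) lies 19 mm behind it; z points along the fingers, y is the line along which they close (so a half turn about z gives the same grasp; the last joint's range is limited). The gripper opens to 87 mm and grips with 3 to 60 N. Pads are 19 mm wide; open, the fingers measure 117 mm over their backs; the gripper's body (75 mm by 190 mm) begins 51 mm behind the grasp point.
Start: joints at [57.611, 30.224, 82.088, -0, 67.689, -10.227], TCP at [0.236, 0.579, 0.202] pointing down, gripper open.
Joint ranges: [-176.69, 176.69], [-43.24, 126.21], [12.49, 139.97], [-82, 262], [0, 151.66], [-163.58, 163.58]. Speed limits (degrees/s): [159.86, 159.86, 180, 180, 180, 180].

### API

Orientations are given as a 3x3 rotation matrix whose columns are the frame's x, y, z axes.
In Python, from rig import bot gives the robot as it stands.
- The arm moves only by the tool step_hand, called in YAML: its name, and indented under it one key for each argument. Schema: {"type":"object","properties":{"offsets":{"type":"array","items":{"type":"array","items":{"type":"number"},"minItems":7,"maxItems":7},"minItems":1,"maxItems":20},"only":{"type":"string"},"quiet":{"type":"boolean"},"lines":{"type":"string"}},"required":["offsets"],"additionalProperties":false}. offsets is a list of rows, 1 to 20 of them, each of 7 numbers: dx, dy, dz in parts of the range, where 1.0 means 0.8 m, then a rotation vector rx, ry, rz in a scale on which 1.0 is 360 degrees, then the opening from 0.0 (shut) to 1.0 (fully open); each row is the pose to reach, as a shift and turn from the pose commanded when the call began, along the tool's axes at that moment; what a row does not reach only later rows make up. A row lasts 1/10 s, in which the tool goes at most 0.05 m and 8.59 degrees, less where a joint would pass 70% of its speed; a pose out of reach is approached as far as the arm can. The fingers move at their own pace and stop on an object; the grip force is fixed at half the most. Time passes only in rows, so rows that do not move let the fingers close. The tool returns the time, the measured TCP pose, the force, the opening and the grip force at its end. only (a regular expression) keeps the lines of the reply that match it, lines (a string "A,B") keeps lines A to B, and quiet returns only ok. A shift or turn number past 1, either way, is cut back to 1. Input that does not fit is refused with a message, and nothing moves.
- bot.read_state(): the state, without advancing time (a new reading comes with each control period).
- bot.capture(name): name is "scene" or "top" or "wrist"; returns a dict with "color" (400x640x3 uint8, red, green, blue), "K" (3x3 intrinsics, pixels), "D" ([k1, k2, p1, p2, k3] as OpenCV has them; the pictures are not rectified), "view" (4x4, takes a point from world to camera coordinates); the wrist camera has in their place "mount" (4x4, takes a point from camera to tool coordinates, whose origin is the TCP and whose axes are the flange's). Camera axes: x right, y up, looking along -z (the intrinsics and any distortion apply to the point x, -y, -z); pixel columns grow to the right and rows downward; lengths in m; the calibration is good to about 2 mm. A picture is of the moment at which its call begins: read the wrist's pose just before it. There is no depth.
- bot.hand_in(): hands the job in; it is judged then, once.
The state is a dict: "time_s": time; "joint_positions": joint angles; "qvel": joint speeds; "tau": joint torques, N m; "position": TCP position; "tcp_rot": TCP orientation; "force": force on the tool from outside, world axes, zero at the start; "moment": the same for the moment, N m; "opening": opening from 0.0 (shut) to 1.0 (fully open); "grasp_force": force on a finger pad.
Only numpy, scipy, OpenCV 4.12 (cv2) and the standard library are available. Lean on these libraries where they do the work, as an engineer would, in place of code of your own. Each camera call takes 0.05 s, during which the arm holds its last target. There are 200 camera calls.

### The job

Lay the dark walnut board squarely on top of the pale bamboo board that waits in the red bar clamp, edges flush, and let go of it. Then pump the clamp's orange trigger towards its black handle as often as it takes until the orange jaw has pushed both boards right up against the fixed red jaw, and finish while you are still squeezing the trigger, so that both boards stay firmly clamped but are not crushed (use only a light grip, about 20 N). Move the jaw with the trigger only, never by pushing it, and leave the abacus, the pen cup and the glass cube where they are.

Things in the scene. Friction and masses are not known exactly. Their poses are not given: they have to be found in the camera images.
- clamp: red bar clamp fixed to the desk; origin on the desk (z 0), on its centre line; x axis along the bar from fixed jaw to handle, z up. Base plate x -52 to 188, 70 wide, 8 thick, carries the boards. Fixed red jaw x -36 to -20, 64 wide, top z 52. Red housing x 105 to 177, 54 wide, top z 52. Toothed bar behind it to x 215, below z 35. Black handle x 154 to 166, 26 wide, top z 122
- clamp_handle (a point): middle of the rigid upright black handle (12 thick, 26 wide), 95 above the desk, its top at 122; clamp's axes. Pinch trigger and handle together from above, finger line along the clamp's x. The handle never gives: open fully, put the gripper's middle about 12 mm from here towards the trigger, then close, so that the far finger meets the handle only at the end of the stroke
- trigger_grip (a point): middle of the upright orange trigger bar (10 thick along the clamp's x, 24 wide, z 44 to 122), 95 above the desk. At rest it is 43 mm from clamp_handle, on the side of the jaws: trigger and handle measure 54 outside to outside, 36 when fully squeezed. Opening the gripper lets it spring back
- trigger (a joint): travel of the trigger towards the handle, 0 at rest to 0.018 m (its stop). Spring 3.5 N at rest, 7.5 N squeezed. A pawl drives the jaw as far as the trigger moves, less up to 5 mm of play (5 mm teeth): 13 to 18 mm a stroke; let go, it springs back and the jaw stays
- jaw (a joint): travel of the orange jaw to the fixed jaw, 0 open to 0.060 m; 0.055 when it presses the boards against the fixed jaw. 4 N friction; stays where left. Squeeze beyond spring and friction presses the boards; over 25 N on one board crushes it. A trigger stopping short of 0.018 means the jaw presses; at 0.018 it is at its own stop: let it back and squeeze again
- jaw_face (a point): middle of the orange jaw's pressing face (64 wide, z 10 to 52), 30 above the desk; it looks along the clamp's -x. It is 105 mm from the fixed jaw's face when joint jaw is 0. The jaw is 14 thick behind this face
- fixed_jaw_face (a point): middle of the fixed red jaw's pressing face (64 wide), 30 above the desk, looking along the clamp's +x
- bamboo_board: pale bamboo board, 50 (x) by 60 (y) by 20 (z), about 45 g; lies loose on the clamp's base plate between the jaws, its x within about 0.08 rad of the clamp's, either way round. Origin: middle of its underside. It has to end with its x end against the fixed jaw
- walnut_board: dark walnut board, 50 (x) by 60 (y) by 20 (z), about 45 g, lying on the desk; grip it across its 60 mm width (y). Origin: middle of its underside. Turned by half a turn it is the same
- abacus: wooden school abacus lying on the desk beyond the clamp, 160 (x) by 340 (y) by 22 high. Origin: middle of its underside. Leave alone
- pen_cup: green ceramic pen cup with pens, 76 across, 95 high, pens up to 175. Origin: middle of its underside. Leave alone
- glass_cube: glass cube paperweight, 50 each way. Origin: middle of its underside. Leave alone

How it is judged (in metres and radians):
On the way, in this order (a step that is already met when the one before it is completed fails the run):
1. the walnut board lies squarely on the bamboo board in the clamp (within 6 mm and 0.10 rad) and is let go (x of walnut_board in the frame of bamboo_board between -0.006 and 0.006 m and y of walnut_board in the frame of bamboo_board between -0.006 and 0.006 m and z of walnut_board in the frame of bamboo_board between 0.0175 and 0.0225 m and angle between the x axis of walnut_board and the x axis of bamboo_board, either way round below 0.1 rad and angle between each of walnut_board, bamboo_board's own z axis and vertical below 0.06 rad and y of bamboo_board in the frame of clamp between -0.012 and 0.012 m and z of bamboo_board in the frame of clamp between 0.006 and 0.01 m and contact force between the fingers and walnut_board below 0.1 N and linear speed of walnut_board below 0.02 m/s), for 0.2 s.
2. the trigger is squeezed by more than 5 mm (value of joint trigger above 0.005 m and contact force between the fingers and trigger above 2 N), for 0.05 s.
3. the jaw presses on the boards ((contact force between jaw and walnut_board above 1.5 N or contact force between jaw and bamboo_board above 1.5 N)), for 0.1 s.
At the end, for the whole second after the job is handed in: Fingers still squeeze the trigger (over 5 N); the still jaw presses each board with 2 to 25 N; both flat, untouched and against the fixed jaw (2.5 mm, 0.06 rad), walnut on bamboo within 4 mm lengthwise, 7 mm crosswise, 0.08 rad (x of walnut_board in the frame of bamboo_board between -0.004 and 0.004 m and y of walnut_board in the frame of bamboo_board between -0.007 and 0.007 m and z of walnut_board in the frame of bamboo_board between 0.0175 and 0.0225 m and angle between the x axis of walnut_board and the x axis of bamboo_board, either way round below 0.08 rad and angle between each of walnut_board, bamboo_board's own z axis and vertical below 0.06 rad and y of bamboo_board in the frame of clamp between -0.012 and 0.012 m and z of bamboo_board in the frame of clamp between 0.006 and 0.01 m and x of bamboo_board in the frame of clamp between 0.002 and 0.0075 m and x of walnut_board in the frame of clamp between 0.002 and 0.0075 m and angle between the x axis of bamboo_board and the x axis of clamp, either way round below 0.06 rad and contact force between jaw and bamboo_board between 2 and 25 N and contact force between jaw and walnut_board between 2 and 25 N and contact force between the fingers and trigger above 5 N and velocity of joint jaw between -0.005 and 0.005 m/s and contact force between the fingers and walnut_board below 0.1 N and contact force between the fingers and bamboo_board below 0.1 N); the arm keeps its last pose, push and grip.
It fails at once if the jaw is pushed by hand (over 3 N) (contact force between any of the fingers, the arm and jaw above 3 N).
It fails at once if the boards are crushed: the jaw presses one with over 25 N (contact force between jaw and bamboo_board above 25 N or contact force between jaw and walnut_board above 25 N).
It fails at once if the abacus is moved more than 30 mm or tipped (distance of abacus from where it was at the start of the episode above 0.03 m or angle between abacus's own z axis and vertical above 0.35 rad).
It fails at once if the pen cup is moved more than 30 mm or tipped (distance of pen_cup from where it was at the start of the episode above 0.03 m or angle between pen_cup's own z axis and vertical above 0.35 rad).
It fails at once if the glass cube is moved more than 30 mm or tipped (distance of glass_cube from where it was at the start of the episode above 0.03 m or angle between glass_cube's own z axis and vertical above 0.35 rad).
It also fails if it takes over 51 s, if anything falls off the work surface, if the arm or the gripper's body presses on something with over 40 N, if the wrist force passes 120 N, or if a joint passes its speed limit or range.

## Working session

There is one attempt and no reset: what is moved stays moved. The work goes in short steps, Python scripts to look and compute and a tool call to move; the robot and the scene stay as the last step left them, time stands still between calls to the robot, and variables do not carry over. Pictures are saved under pics/ and viewed, at most 10 in all, crops included, and the job is handed in when it is done.

```bash
ls; mkdir -p pics; cat > h.py <<'E'
import numpy as np, cv2, pickle
from rig import bot
def snap(n, save=None):
    s=bot.read_state(); c=bot.capture(n); 
    if n=='wrist':
        T=np.eye(4);T[:3,:3]=np.array(s['tcp_rot']);T[:3,3]=s['position']
        c['view']=np.linalg.inv(T@np.array(c['mount']))
    if save:
        cv2.imwrite(f'pics/{save}.png',c['color'][:,:,::-1]); pickle.dump(c,open(f'pics/{save}.pkl','wb'))
    return c
def load(n): return pickle.load(open(f'pics/{n}.pkl','rb'))
def ray(c,px,z):
    """pixels -> world points on plane z"""
    px=np.atleast_2d(np.array(px,float))
    u=cv2.undistortPoints(px[:,None],np.array(c['K']),np.array(c['D']))[:,0]
    M=np.linalg.inv(np.array(c['view'])); d=np.c_[u[:,0],-u[:,1],-np.ones(len(u))]@M[:3,:3].T
    return M[:3,3]+d*((z-M[2,3])/d[:,2])[:,None]
def proj(c,P):
    V=np.array(c['view']);P=np.atleast_2d(P)@V[:3,:3].T+V[:3,3]
    return cv2.projectPoints(P*[1,-1,-1],np.zeros(3),np.zeros(3),np.array(c['K']),np.array(c['D']))[0][:,0]
E
python3 - <<'E'
from h import *
np.set_printoptions(precision=4,suppress=True)
for n in('top','scene'):
    c=snap(n,n+'0'); print(n,np.linalg.inv(c['view'])[:3,3])
s=bot.read_state();print(s)
E
```

```text
pics
rig.py
top [0.389  0.013  1.1182]
scene [1.1444 0.4679 1.0936]
{'time_s': 0.1, 'joint_positions': array([ 57.6131,  30.2739,  82.1476,  -0.0005,  67.6892, -10.2281]), 'qvel': array([-0.0357, -0.1471, -0.0684, -0.01  ,  0.0001, -0.0094]), 'tau': array([ -0.0005, -44.0991, -17.7149,   0.0635,   0.0534,  -0.0001]), 'position': array([0.2353, 0.5783, 0.201 ]), 'tcp_rot': array([[-0.9261,  0.3772, -0.001 ],
       [ 0.3772,  0.9261, -0.0016],
       [ 0.0003, -0.0019, -1.    ]]), 'force': array([ 0.56  , -0.0078,  0.1087]), 'moment': array([ 0.0103, -0.0336, -0.0211]), 'grasp_force': 0.0, 'opening': 0.9991544645842537}
```

View pics/top0.png

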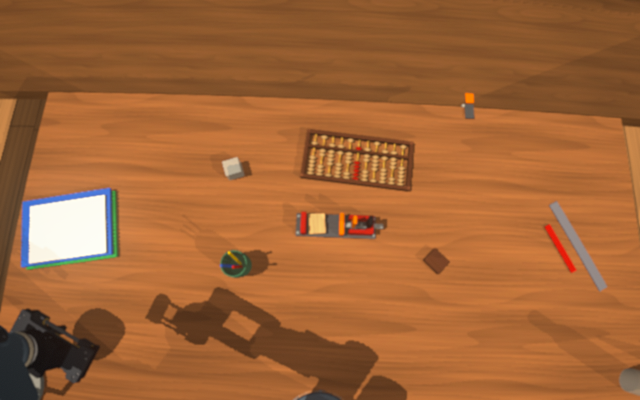

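View pics/scene0.png

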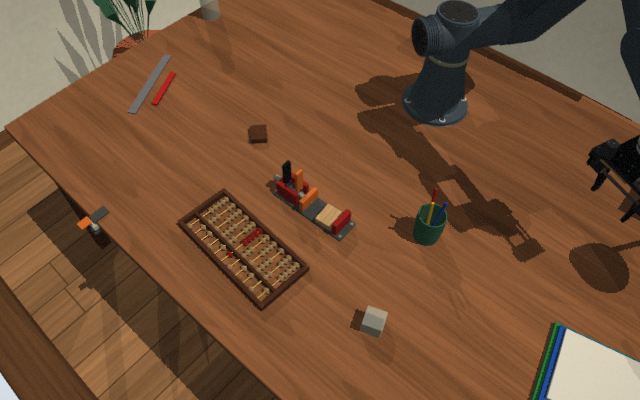

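The top view shows the clamp at about (300–380, 224) with its fixed jaw on the left, the walnut board at (436,260), the pen cup at (235,263), the cube at (233,168) and the abacus at (358,160). The scene view shows the same layout. I'll take rough positions from these, then look closer with the wrist camera.

```bash
python3 - <<'E'
from h import *
np.set_printoptions(precision=4,suppress=True)
c=load('top0')
print('walnut',ray(c,[436,260],.02),'jaw',ray(c,[302,224],.052),'handle',ray(c,[370,219],.122), 'housing',ray(c,[362,226],.052))
im=cv2.cvtColor(c['color'],cv2.COLOR_RGB2HSV)
# walnut mask
g=c['color'][235:285,410:465]
m=(g.max(2)<115).astype(np.uint8)
n,l,st,ce=cv2.connectedComponentsWithStats(m);print(st,ce)
k=1+st[1:,4].argmax();pts=np.argwhere(l==k)[:,::-1]+[410,235]
P=ray(c,pts,.02)[:,:2]; print(cv2.minAreaRect((P*1000).astype(np.float32)))
w=snap('wrist','w0');print(w['mount'],w['K'],w['D'])
E
```

```text
walnut [[ 0.4865 -0.3253  0.02  ]] jaw [[0.5695 0.0732 0.052 ]] handle [[ 0.5804 -0.1147  0.122 ]] housing [[ 0.5721 -0.1008  0.052 ]]
[[   0    0   55   50 2652]
 [  17   15   15    8   61]
 [  14   23   15   15   37]] [[27.1493 24.5494]
 [24.5082 18.5902]
 [20.4054 30.7027]]
((506.1615905761719, -319.8999328613281), (41.730995178222656, 20.139995574951172), 87.30074310302734)
[[-0.0009  0.9701  0.2427  0.065 ]
 [ 1.      0.0008  0.0007 -0.0009]
 [ 0.0005  0.2427 -0.9701 -0.1835]
 [ 0.      0.      0.      1.    ]] [[360.7936   0.     320.9651]
 [  0.     360.7936 204.903 ]
 [  0.       0.       1.    ]] [0.02 0.   0.   0.   0.  ]
```

The manual's scale: shifts go in shares of 0.8 m and turns go in shares of 360 degrees. Converting my numbers, -0.613 m / 0.8 = -0.7663, -0.557 m / 0.8 = -0.6963, -22 degrees / 360 = -0.0611.

step_hand:
  offsets:
    - [0,0,-0.125,0,0,0,1]
    - [0,0,-0.125,0,0,0,1]
    - [-0.6963,-0.7663,-0.125,0,0,-0.0611,1]
    - [-0.6963,-0.7663,-0.125,0,0,-0.0611,1]
    - [-0.6963,-0.7663,-0.125,0,0,-0.0611,1]
    - [-0.6963,-0.7663,-0.125,0,0,-0.0611,1]
    - [-0.6963,-0.7663,-0.125,0,0,-0.0611,1]
    - [-0.6963,-0.7663,-0.125,0,0,-0.0611,1]
    - [-0.6963,-0.7663,-0.125,0,0,-0.0611,1]
    - [-0.6963,-0.7663,-0.125,0,0,-0.0611,1]
    - [-0.6963,-0.7663,-0.125,0,0,-0.0611,1]
    - [-0.6963,-0.7663,-0.125,0,0,-0.0611,1]
    - [-0.6963,-0.7663,-0.125,0,0,-0.0611,1]
    - [-0.6963,-0.7663,-0.125,0,0,-0.0611,1]
    - [-0.6963,-0.7663,-0.125,0,0,-0.0611,1]
    - [-0.6963,-0.7663,-0.125,0,0,-0.0611,1]
    - [-0.6963,-0.7663,-0.125,0,0,-0.0611,1]
    - [-0.6963,-0.7663,-0.125,0,0,-0.0611,1]
    - [-0.6963,-0.7663,-0.125,0,0,-0.0611,1]
    - [-0.6963,-0.7663,-0.125,0,0,-0.0611,1]

```text
time_s: 2.15
position: [0.5215, -0.2034, 0.3011]
tcp_rot: [[-1.0, 0.007, 0.001], [0.007, 1.0, -0.001], [-0.001, -0.001, -1.0]]
force: [-0.5, 0.1, 0.7]
opening: 1.0
grasp_force: 0.0
```

```bash
python3 - <<'E'
from h import *
snap('wrist','w1')
E
```

```text
(no output)
```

View pics/w1.png

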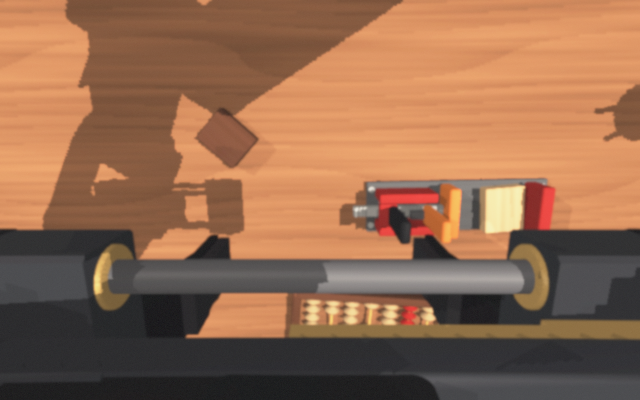

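The wrist view shows the walnut board with corners near (223,109), (257,139), (235,167) and (196,139). The clamp runs from (365,180) to (553,235), with the fixed red jaw at (538,207), bamboo at (503,209), trigger at (437,220) and handle at (400,222).

```bash
python3 - <<'E'
from h import *
np.set_printoptions(precision=4,suppress=True)
c=load('w1');I=c['color'].astype(int)
for p in [(225,137),(212,150),(248,150),(244,155),(210,190),(237,100),(270,140),(186,140),(400,200),(503,209),(538,207)]: print(p,I[p[1],p[0]])
im=cv2.resize(c['color'][90:190,180:280,::-1],(500,500),interpolation=cv2.INTER_CUBIC)
im2=cv2.resize(c['color'][165:250,340:570,::-1],None,fx=3.4,fy=3.4,interpolation=cv2.INTER_CUBIC)
o=np.zeros((600,790,3),np.uint8);o[:290,:782]=im2[:290,:782];o[295:,:305]=cv2.resize(im,(305,305))
cv2.imwrite('pics/crop1.png',o)
E
```

```text
(225, 137) [145  93  68]
(212, 150) [135  87  65]
(248, 150) [128  84  61]
(244, 155) [130  86  61]
(210, 190) [134  91  65]
(237, 100) [132  90  64]
(270, 140) [226 154 104]
(186, 140) [223 150 101]
(400, 200) [234  72  66]
(503, 209) [246 230 169]
(538, 207) [135  45  42]Traceback (most recent call last):
  File "<stdin>", line 7, in <module>
ValueError: could not broadcast input array from shape (289,782,3) into shape (290,782,3)
```

Scaled: -0.12 m / 0.8 = -0.15, -0.03 m / 0.8 = -0.0375.

step_hand:
  offsets:
    - [-0.0375,-0.15,0.125,0,0,0,1]
    - [-0.0375,-0.15,0.125,0,0,0,1]
    - [-0.0375,-0.15,0.125,0,0,0,1]
    - [-0.0375,-0.15,0.125,0,0,0,1]
    - [-0.0375,-0.15,0.125,0,0,0,1]

```text
time_s: 2.7
position: [0.549, -0.3179, 0.2]
tcp_rot: [[-1.0, 0.004, -0.003], [0.004, 1.0, 0.004], [0.003, 0.003, -1.0]]
force: [0.2, -0.3, 0.1]
opening: 0.999
grasp_force: 0.0
```

```bash
python3 - <<'E'
from h import *
c=snap('wrist','w2')
im2=cv2.resize(load('w1')['color'][165:250,340:570,::-1],None,fx=2.5,fy=2.5,interpolation=cv2.INTER_CUBIC)
o=np.zeros((600,640,3),np.uint8);o[:212,:575]=im2[:212,:575];o[215:]=c['color'][:385,:,::-1]
cv2.imwrite('pics/crop1.png',o)
E
```

```text
(no output)
```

View pics/crop1.png

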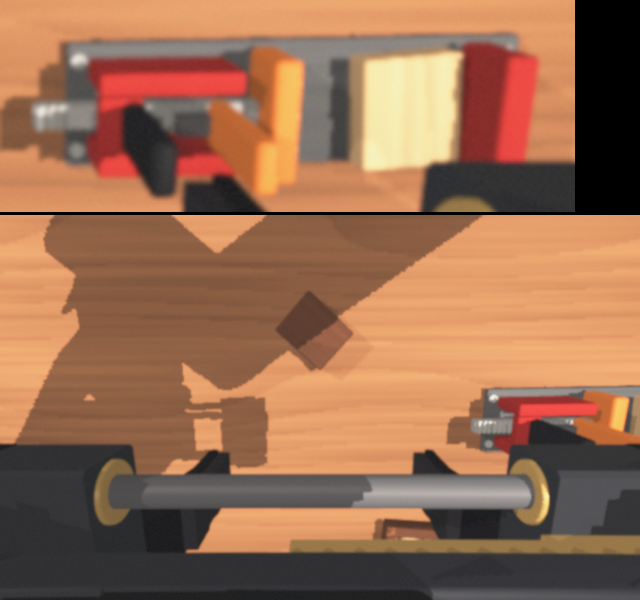

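In w2 the walnut corners are near (309,76), (353,117), (318,155) and (276,114), partly in arm shadow. I'll refine the edges by gradient and cast them onto z=0.02.

```bash
cat >> h.py <<'E'
def refine(c,Q,r=5):
    """refine quad corners: strongest grey step along each edge's normals, lines fitted, intersected"""
    g=cv2.GaussianBlur(c['color'],(3,3),0).astype(np.float32).sum(2); Q=np.array(Q,float); L=[]
    for i in range(4):
        a,b=Q[i],Q[(i+1)%4]; t=(b-a)/np.linalg.norm(b-a); n=np.array([-t[1],t[0]]); s=np.arange(-r,r+.1,.25)
        pts=[]
        for f in np.linspace(.15,.85,25):
            p=a+f*(b-a)+s[:,None]*n
            v=cv2.remap(g,p[:,0].astype(np.float32)[None],p[:,1].astype(np.float32)[None],1)[0]
            d=np.abs(np.gradient(v)); pts.append(p[d.argmax()])
        vx,vy,x,y=cv2.fitLine(np.array(pts,np.float32),cv2.DIST_HUBER,0,.01,.01).ravel(); L.append(np.cross([x,y,1],[x+vx,y+vy,1]))
    R=[np.cross(L[i-1],L[i]) for i in range(4)]
    return np.array([q[:2]/q[2] for q in R])
def quad(P):
    P=P[:,:2]; e=np.roll(P,-1,0)-P
    return P.mean(0),np.linalg.norm(e,axis=1),np.degrees(np.arctan2(e[:,1],e[:,0]))
E
python3 - <<'E'
from h import *
np.set_printoptions(precision=4,suppress=True)
c=load('w2');Q=[(309,76),(353,117),(318,155),(276,114)]
for q in (np.array(Q,float),refine(c,Q)): print(q.round(1).tolist(),*quad(ray(c,q,.02)))
c=load('w1');Q=[(223,109),(257,139),(235,167),(196,139)]
print(*quad(ray(c,refine(c,Q),.02)))
c=load('w1')
f=lambda x,y:(340+x/2.5,165+y/2.5)
print('plate corners z.008',ray(c,[f(64,44),f(516,35)],.008))
print('jaw near top corners',ray(c,[f(500,55),f(536,55)],.052))
print('bamboo',*quad(ray(c,refine(c,[f(366,58),f(460,53),f(462,160),f(364,169)],3),.028)))
print('handle top',ray(c,[f(165,150)],.122),'trig top',ray(c,[f(265,152)],.122),'trigger+handle tops corners',ray(c,[f(150,192),f(175,188),f(257,193),f(276,190)],.122))
E
```

```text
[[309.0, 76.0], [353.0, 117.0], [318.0, 155.0], [276.0, 114.0]] [ 0.4843 -0.3251] [0.0571 0.0505 0.0571 0.0478] [  48.2361  -43.1199 -134.4715  136.8792]
[[308.4, 73.9], [353.7, 117.9], [314.5, 161.2], [275.7, 112.8]] [ 0.4853 -0.3261] [0.0599 0.0573 0.0604 0.0481] [  47.09    -42.6193 -141.6583  137.7283]
[ 0.4843 -0.3246] [0.0621 0.0547 0.0618 0.0546] [  47.5099  -42.7987 -132.6087  137.4501]
plate corners z.008 [[ 0.545  -0.1456  0.008 ]
 [ 0.5423  0.0934  0.008 ]]
jaw near top corners [[0.544  0.0598 0.052 ]
 [0.5442 0.0769 0.052 ]]
bamboo [0.5783 0.0317] [0.0459 0.0588 0.0501 0.0613] [  94.85      7.0018  -82.3274 -176.9555]
handle top [[ 0.5692 -0.1162  0.122 ]] trig top [[ 0.5704 -0.0744  0.122 ]] trigger+handle tops corners [[ 0.5878 -0.1217  0.122 ]
 [ 0.5861 -0.1112  0.122 ]
 [ 0.5886 -0.0764  0.122 ]
 [ 0.5873 -0.0685  0.122 ]]
```

Scaled: 0.12 m / 0.8 = 0.15, 0.0645 m / 0.8 = 0.0806, 42.5 degrees / 360 = 0.1181.

step_hand:
  offsets:
    - [0.0806,-0.0088,0.15,0,0,0.1181,1]
    - [0.0806,-0.0088,0.15,0,0,0.1181,1]
    - [0.0806,-0.0088,0.15,0,0,0.1181,1]
    - [0.0806,-0.0088,0.15,0,0,0.1181,1]
    - [0.0806,-0.0088,0.15,0,0,0.1181,1]
    - [0.0806,-0.0088,0.15,0,0,0.1181,1]
    - [0.0806,-0.0088,0.15,0,0,0.1181,1]

```text
time_s: 3.45
position: [0.4864, -0.3251, 0.0837]
tcp_rot: [[-0.739, 0.674, 0.002], [0.674, 0.739, -0.002], [-0.003, 0.0, -1.0]]
force: [-0.4, -0.3, 0.5]
opening: 1.001
grasp_force: 0.0
```

```bash
python3 - <<'E'
from h import *
R=bot.read_state();print(R['position'],R['joint_positions'],R['tcp_rot'])
E
```

```text
[ 0.48644292 -0.32508173  0.08368922] [-4.46973690e+01  3.61481999e+01  9.38443895e+01  1.54116240e-02
  4.98632210e+01 -9.23129971e+01] [[-7.38520078e-01  6.74228712e-01  1.93351790e-03]
 [ 6.74226764e-01  7.38522602e-01 -1.62390476e-03]
 [-2.52282988e-03  1.04343242e-04 -9.99996812e-01]]
```

Scaled: 0.0795 m / 0.8 = 0.0994, 0.0015 m / 0.8 = 0.0019.

step_hand:
  offsets:
    - [0.0019,-0.0016,0.05,0,0,0,1]
    - [0.0019,-0.0016,0.0994,0,0,0,1]
    - [0.0019,-0.0016,0.0994,0,0,0,1]
    - [0.0019,-0.0016,0.0994,0,0,0,1]
    - [0.0019,-0.0016,0.0994,0,0,0,0]
    - [0.0019,-0.0016,0.0994,0,0,0,0]
    - [0.0019,-0.0016,0.0994,0,0,0,0]
    - [0.0019,-0.0016,0.0994,0,0,0,0]
    - [0.0019,-0.0016,0.0994,0,0,0,0]
    - [0.0019,-0.0016,0.0994,0,0,0,0]

```text
time_s: 4.45
position: [0.4835, -0.3259, 0.0026]
tcp_rot: [[-0.735, 0.678, 0.0], [0.678, 0.735, -0.0], [-0.0, -0.0, -1.0]]
force: [0.2, 0.3, -0.5]
opening: 0.543
grasp_force: 0.0
```

step_hand:
  offsets:
    - [0,0,0,0,0,0,0]
    - [0,0,0,0,0,0,0]
    - [0,0,0,0,0,0,0]

```text
time_s: 4.75
position: [0.4834, -0.3258, 0.0023]
tcp_rot: [[-0.735, 0.678, -0.0], [0.678, 0.735, 0.0], [0.0, -0.0, -1.0]]
force: [0.5, -0.6, 0.4]
opening: 0.265
grasp_force: 0.0
```

```bash
python3 - <<'E'
from h import *
snap('wrist','w3');snap('top','t3');c=load('t3')
o=np.vstack([load('w3')['color'],cv2.resize(c['color'][200:320,360:560],(640,200)) ])[:,:,::-1]
cv2.imwrite('pics/c3.png',o)
E
```

```text
(no output)
```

View pics/c3.png

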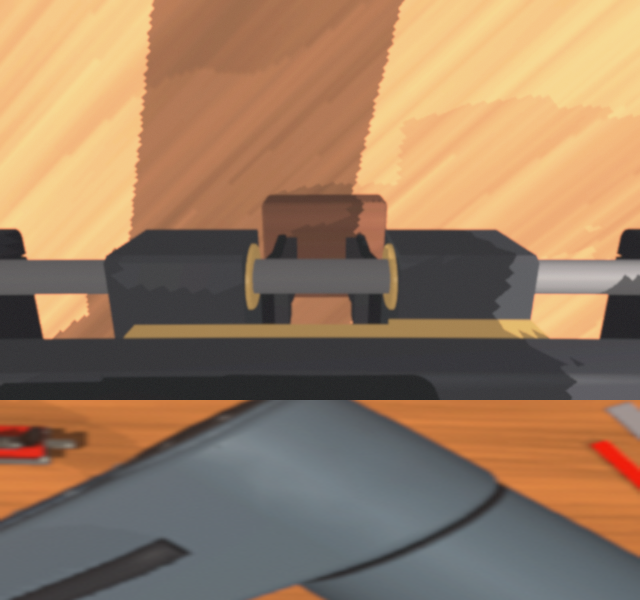

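The picture shows the board at columns 262–386, rows 195–295, with both fingers inside its width and still closing. So the board isn't between the pads. I'll measure where it is relative to the tool.

```bash
python3 - <<'E'
from h import *
np.set_printoptions(precision=4,suppress=True)
c=load('w3');s=bot.read_state();R=np.array(s['tcp_rot']);p=np.array(s['position'])
for z in(.02,.0):
  print(z,(ray(c,[(264,204),(385,204),(335,295),(262,195),(386,195)],z)-p)@R)
print('TCP px',proj(c,[p]),'pads at 12mm half', proj(c,p+np.array([[0,.012,-.019],[0,.012,0],[0.0095,.012,0]])@R.T))
print(ray(load('w2'),[(309,76),(353,117),(318,155),(276,114)],.02))
# grey profile
print(c['color'][270:340:5,325].tolist())
E
```

```text
0.02 [[ 0.0237 -0.0276 -0.0177]
 [ 0.0237  0.0297 -0.0177]
 [-0.0236  0.0064 -0.0178]
 [ 0.0281 -0.0284 -0.0177]
 [ 0.028   0.0299 -0.0177]]
0.0 [[ 0.0188 -0.0309  0.0023]
 [ 0.0187  0.0333  0.0023]
 [-0.0343  0.0072  0.0022]
 [ 0.0237 -0.0317  0.0023]
 [ 0.0236  0.0336  0.0023]]
TCP px [[322.1985 238.9151]] pads at 12mm half [[347.0242 251.9813]
 [344.548  238.9013]
 [344.8138 221.9385]]
[[ 0.4474 -0.3296  0.02  ]
 [ 0.4854 -0.2871  0.02  ]
 [ 0.5222 -0.3216  0.02  ]
 [ 0.4822 -0.3623  0.02  ]]
[[99, 96, 96], [101, 99, 99], [101, 99, 98], [99, 97, 98], [97, 94, 95], [114, 78, 63], [178, 121, 87], [180, 122, 89], [178, 123, 89], [174, 120, 84], [168, 115, 81], [166, 129, 82], [166, 132, 82], [160, 129, 81]]
```

```bash
python3 - <<'E'
from h import *
c=snap('scene','s3');p=np.array(bot.read_state()['position'])
u,v=proj(c,[p])[0];print(u,v,bot.read_state()['opening'],p)
u,v=int(u),int(v)
cv2.imwrite('pics/c4.png',cv2.resize(c['color'][max(0,v-60):v+40,max(0,u-80):u+80,::-1],None,fx=5,fy=5,interpolation=cv2.INTER_CUBIC))
E
```

```text
257.5514566102891 135.88199351750887 0.12659335345046616 [ 0.48346488 -0.32585857  0.00226471]
```

View pics/c4.png

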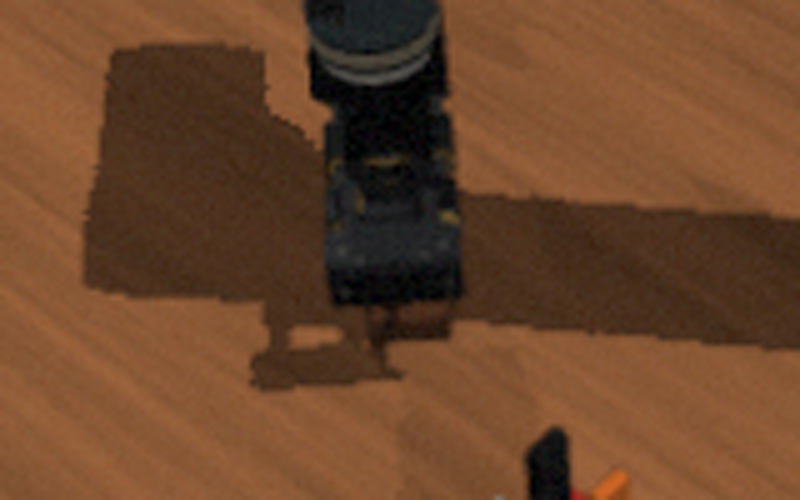

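```bash
python3 - <<'E'
from h import *
np.set_printoptions(precision=1,suppress=True)
for n,h in(('w1',.0435),('w3',.0115)):
  c=load(n); M=np.array(c['mount']); c['view']=np.linalg.inv(M)
  for z in(0,-.01,-.02,-.03): print(n,z,proj(c,[[.0095,-h,z],[.0095,h,z],[-.0095,h,z]]).ravel())
  g=c['color'][225:330,180:460].max(2)<70
  im=cv2.resize(c['color'][215:335,170:470,::-1],(790,300),interpolation=cv2.INTER_CUBIC)
  (a:=im) if n=='w1' else cv2.imwrite('pics/c5.png',np.vstack([a,im]))
E
```

```text
w1 0 [241.3 223.3 405.3 223.2 403.4 256.7]
w1 -0.01 [237.1 229.1 409.8 229.  407.7 264.1]
w1 -0.02 [232.3 235.5 414.8 235.4 412.5 272.3]
w1 -0.03 [227.  242.7 420.5 242.6 417.8 281.5]
w3 0 [300.5 221.9 343.9 221.9 343.4 255.4]
w3 -0.01 [299.4 227.7 345.1 227.6 344.5 262.8]
w3 -0.02 [298.2 234.1 346.5 234.  345.8 270.9]
w3 -0.03 [296.9 241.2 348.  241.2 347.3 280. ]
```

View pics/c5.png

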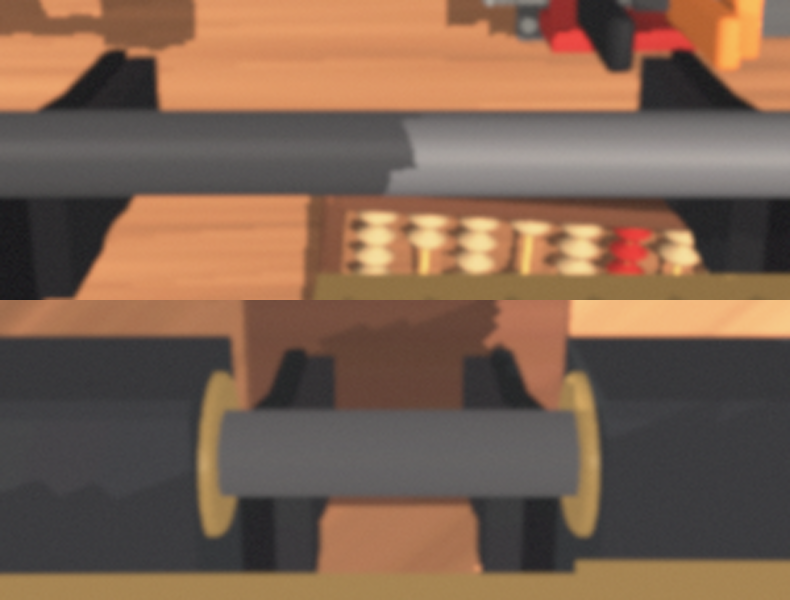

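The fingertips sit about 21 mm behind the reported TCP in both wrist pictures: inner tips near (230,237)/(413,237) in w1 and (297,235)/(346,235) in w3. So the fingers swept just over the board's top. I'll open, then go down 15 mm in steps while watching the force.

Scaled: 0.008 m / 0.8 = 0.01, 0.004 m / 0.8 = 0.005.

step_hand:
  offsets:
    - [0,0,0,0,0,0,1]
    - [0,0,0,0,0,0,1]
    - [0,0,0,0,0,0,1]
    - [0,0,0,0,0,0,1]
    - [0,0,0,0,0,0,1]
    - [0,0,0,0,0,0,1]
    - [0,0,0,0,0,0,1]
    - [0,0,0,0,0,0,1]
    - [0,0,0,0,0,0,1]
    - [0,0,0,0,0,0,1]
    - [0,0,0.005,0,0,0,1]
    - [0,0,0.01,0,0,0,1]
    - [0,0,0.01,0,0,0,1]

```text
time_s: 6.2
position: [0.483, -0.3254, -0.0064]
tcp_rot: [[-0.735, 0.678, -0.001], [0.678, 0.735, 0.001], [0.002, 0.0, -1.0]]
force: [0.2, -0.4, -0.5]
opening: 0.999
grasp_force: 0.0
```

Scaled: 0.007 m / 0.8 = 0.0088, 0.004 m / 0.8 = 0.005.

step_hand:
  offsets:
    - [0,0,0.005,0,0,0,1]
    - [0,0,0.0088,0,0,0,1]
    - [0,0,0.0088,0,0,0,1]

```text
time_s: 6.5
position: [0.4832, -0.3255, -0.0132]
tcp_rot: [[-0.735, 0.678, -0.001], [0.678, 0.735, 0.001], [0.001, 0.0, -1.0]]
force: [0.3, 0.5, 0.9]
opening: 1.0
grasp_force: 0.0
```

step_hand:
  offsets:
    - [0,0,0,0,0,0,0]
    - [0,0,0,0,0,0,0]
    - [0,0,0,0,0,0,0]
    - [0,0,0,0,0,0,0]
    - [0,0,0,0,0,0,0]
    - [0,0,0,0,0,0,0]

```text
time_s: 7.1
position: [0.4836, -0.3259, -0.0125]
tcp_rot: [[-0.735, 0.678, 0.0], [0.678, 0.735, -0.0], [-0.0, 0.0, -1.0]]
force: [-0.5, 0.8, 1.2]
opening: 0.685
grasp_force: 30.0
```

Scaled: 0.2741 m / 0.8 = 0.3426, -0.1525 m / 0.8 = -0.1906, 46.7 degrees / 360 = 0.1297.

step_hand:
  offsets:
    - [0,0,-0.0625,0,0,0,0]
    - [0,0,-0.125,0,0,0,0]
    - [0,0,-0.1906,0,0,0,0]
    - [0.1555,0.3426,-0.1906,0,0,0.1297,0]
    - [0.1555,0.3426,-0.1906,0,0,0.1297,0]
    - [0.1555,0.3426,-0.1906,0,0,0.1297,0]
    - [0.1555,0.3426,-0.1906,0,0,0.1297,0]
    - [0.1555,0.3426,-0.1906,0,0,0.1297,0]
    - [0.1555,0.3426,-0.1906,0,0,0.1297,0]
    - [0.1555,0.3426,-0.1906,0,0,0.1297,0]
    - [0.1555,0.3426,-0.1906,0,0,0.1297,0]
    - [0.1555,0.3426,-0.1906,0,0,0.1297,0]
    - [0.1555,0.3426,-0.1906,0,0,0.1297,0]

```text
time_s: 8.4
position: [0.5774, -0.0412, 0.1397]
tcp_rot: [[-0.01, 1.0, -0.001], [1.0, 0.01, -0.0], [-0.0, -0.001, -1.0]]
force: [0.5, -0.5, -0.2]
opening: 0.684
grasp_force: 30.0
```

```bash
python3 - <<'E'
from h import *
snap('wrist','w4')
E
```

```text
(no output)
```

View pics/w4.png

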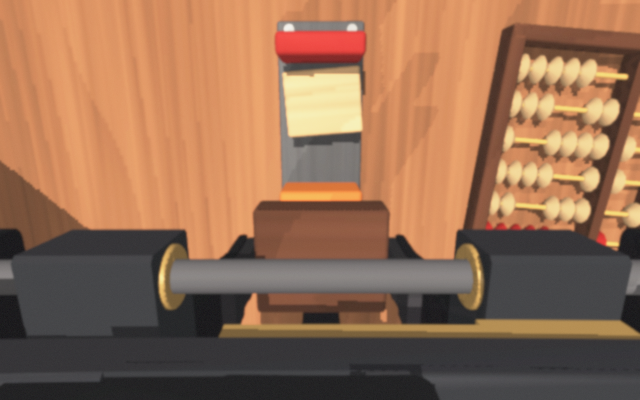

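The view shows the bamboo top near (284,72), (357,66), (362,131) and (290,138), the fixed jaw top at columns 276–366, rows 31–62, and the orange jaw at row ~190. The front edge of the held walnut is at rows 202–210, columns 256–388.

```bash
python3 - <<'E'
from h import *
np.set_printoptions(precision=4,suppress=True)
c=load('w4');s=bot.read_state();R=np.array(s['tcp_rot']);p=np.array(s['position']);print(p,np.degrees(np.arctan2(R[1,1],R[0,1])))
I=c['color'].astype(int)
hsv=cv2.cvtColor(c['color'],cv2.COLOR_RGB2HSV)
print(I[60:84:2,320].tolist()); print(hsv[100,320],hsv[150,320],hsv[100,260],hsv[72,320])
h,sa,v=[hsv[:,:,i].astype(int) for i in range(3)]
m=((I[:,:,0]-I[:,:,2]>25)&(I[:,:,1]>.72*I[:,:,0])).astype(np.uint8);m[:60]=0;m[150:]=0;m[:,:270]=0;m[:,372:]=0
n,l,st,ce=cv2.connectedComponentsWithStats(m);k=1+st[1:,4].argmax();print(st[k])
pts=np.argwhere(l==k)[:,::-1]
r=cv2.minAreaRect((ray(c,pts,.028)[:,:2]*1000).astype(np.float32));print('bamboo rect mm',r)
q=refine(c,[(284,71),(358,66),(362,131),(289,138)],4);print(q.round(1).tolist(),*quad(ray(c,q,.028)))
# red jaw
m=((I[:,:,0]>120)&(I[:,:,1]<.45*I[:,:,0])).astype(np.uint8);m[80:]=0;m[:,:250]=0;m[:,390:]=0
pr=np.argwhere(m)[:,::-1];print('red',pr.min(0),pr.max(0),I[30:66:2,320].tolist())
print('jaw corners',ray(c,[(276,32),(366,32),(366,56),(276,56)],.052))
# walnut held
f=lambda px,z:(ray(c,px,p[2]+z)-p)@R
print('held: top edge',f([(256,209),(388,209)],.0325),'bottom',f([(259,202),(384,202)],.0125))
print(I[196:216,320].tolist())
# side edges of plate
print('plate edges row150',ray(c,[(281,150),(361,150)],.008), 'plate end', ray(c,[(278,22),(364,22)],.008))
E
```

```text
[ 0.5774 -0.0414  0.1397] 0.535332657962972
[[125, 42, 40], [98, 48, 46], [75, 68, 67], [72, 71, 70], [108, 92, 76], [165, 133, 97], [190, 151, 107], [245, 223, 160], [247, 234, 174], [247, 234, 176], [247, 236, 177], [247, 236, 179]]
[ 24  75 247] [ 13  14 127] [ 13 136 235] [ 16 111 190]
[ 281   65   83   85 5319]
bamboo rect mm ((579.5623779296875, 26.573509216308594), (63.04789733886719, 64.25659942626953), 4.417773723602295)
[[281.6, 73.3], [359.2, 64.9], [361.9, 131.2], [288.1, 136.9]] [0.5784 0.0327] [0.0599 0.0499 0.0594 0.0484] [   6.3085  -85.4037 -175.1279   95.1629]
red [275  31] [365  62] [[166, 110, 106], [229, 76, 71], [242, 77, 71], [243, 80, 72], [243, 80, 73], [242, 79, 73], [241, 78, 71], [241, 77, 71], [239, 75, 69], [237, 73, 67], [232, 70, 64], [212, 63, 58], [168, 51, 49], [134, 43, 39], [132, 44, 42], [125, 42, 40], [98, 48, 46], [75, 68, 67]]
jaw corners [[0.5456 0.0781 0.052 ]
 [0.6076 0.0787 0.052 ]
 [0.6083 0.0633 0.052 ]
 [0.5453 0.0628 0.052 ]]
held: top edge [[ 0.0253 -0.0278 -0.0325]
 [ 0.0253  0.0293 -0.0325]] bottom [[ 0.0236 -0.0299 -0.0125]
 [ 0.0236  0.031  -0.0125]]
[[247, 185, 92], [247, 185, 91], [247, 182, 90], [247, 171, 85], [236, 136, 71], [164, 93, 56], [103, 64, 47], [92, 60, 47], [91, 60, 47], [93, 61, 48], [94, 61, 48], [94, 63, 49], [95, 63, 50], [97, 65, 51], [111, 72, 55], [126, 81, 61], [131, 83, 63], [134, 85, 63], [136, 86, 64], [137, 87, 64]]
plate edges row150 [[ 0.5427 -0.0067  0.008 ]
 [ 0.6121 -0.006   0.008 ]] plate end [[0.5423 0.0942 0.008 ]
 [0.6107 0.0949 0.008 ]]
```

Scaled: 0.08 m / 0.8 = 0.1, 0.0744 m / 0.8 = 0.093, -4.5 degrees / 360 = -0.0125.

step_hand:
  offsets:
    - [0.0465,0.0008,0,0,0,-0.0125,0]
    - [0.093,0.0014,0.05,0,0,-0.0125,0]
    - [0.093,0.0014,0.1,0,0,-0.0125,0]
    - [0.093,0.0014,0.1,0,0,-0.0125,0]
    - [0.093,0.0014,0.1,0,0,-0.0125,0]

```text
time_s: 8.95
position: [0.5777, 0.0332, 0.0596]
tcp_rot: [[-0.088, 0.996, -0.002], [0.996, 0.088, 0.0], [0.0, -0.002, -1.0]]
force: [0.0, 0.1, -0.2]
opening: 0.686
grasp_force: 30.0
```

```bash
python3 -c "
from h import *
s=bot.read_state();R=np.array(s['tcp_rot']);print(s['position'],np.degrees(np.arctan2(R[1,1],R[0,1])));print(R.round(4))
p=s['position'];print((np.array([.5778,.0330,.0165])-p)@R)"
```

```text
[0.57767698 0.03321795 0.05956054] 5.05362993467485
[[-8.810e-02  9.961e-01 -1.900e-03]
 [ 9.961e-01  8.810e-02  0.000e+00]
 [ 2.000e-04 -1.900e-03 -1.000e+00]]
[-0.0002356   0.00018645  0.04306022]
```

Scaled: 0.0425 m / 0.8 = 0.0531, 0.04 m / 0.8 = 0.05.

step_hand:
  offsets:
    - [0,0,0.025,0,0,0,0]
    - [0,0,0.0463,0,0,0,0]
    - [0,0,0.05,0,0,0,0]
    - [0,0,0.0531,0,0,0,0]
    - [0,0,0.0531,0,0,0,0]
    - [0,0,0.0531,0,0,0,0]

```text
time_s: 9.55
position: [0.5791, 0.034, 0.0187]
tcp_rot: [[-0.089, 0.996, 0.002], [0.996, 0.089, -0.0], [-0.001, 0.002, -1.0]]
force: [-0.9, 0.6, -1.0]
opening: 0.685
grasp_force: 30.0
```

Scaled: 0.0015 m / 0.8 = 0.0019.

step_hand:
  offsets:
    - [0,0,0.0019,0,0,0,0]
    - [0,0,0.0019,0,0,0,0]
    - [0,0,0.0019,0,0,0,0]

```text
time_s: 9.85
position: [0.5781, 0.0345, 0.016]
tcp_rot: [[-0.09, 0.996, 0.0], [0.996, 0.09, -0.0], [-0.0, 0.0, -1.0]]
force: [-0.1, 0.3, -1.4]
opening: 0.687
grasp_force: 30.0
```

The manual's scale: shifts go in shares of 0.8 m and turns go in shares of 360 degrees. Converting my numbers, -0.13 m / 0.8 = -0.1625, -0.08 m / 0.8 = -0.1.

step_hand:
  offsets:
    - [0,0,0,0,0,0,1]
    - [0,0,0,0,0,0,1]
    - [0,0,0,0,0,0,1]
    - [0,0,0,0,0,0,1]
    - [0,0,0,0,0,0,1]
    - [0,0,-0.0375,0,0,0,1]
    - [0,0,-0.1,0,0,0,1]
    - [-0.0625,0,-0.1625,0,0,0,1]
    - [-0.0938,0,-0.1625,0,0,0,1]
    - [-0.0938,0,-0.1625,0,0,0,1]
    - [-0.0938,0,-0.1625,0,0,0,1]

```text
time_s: 10.95
position: [0.5847, -0.041, 0.1462]
tcp_rot: [[-0.087, 0.996, 0.001], [0.996, 0.087, 0.0], [0.0, 0.001, -1.0]]
force: [-0.1, 0.8, 0.2]
opening: 1.0
grasp_force: 0.0
```

```bash
python3 - <<'E'
from h import *
c=snap('wrist','w5'); cv2.imwrite('pics/c6.png',cv2.resize(c['color'][10:210,220:420,::-1],(600,600),interpolation=cv2.INTER_CUBIC))
E
```

```text
(no output)
```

View pics/c6.png

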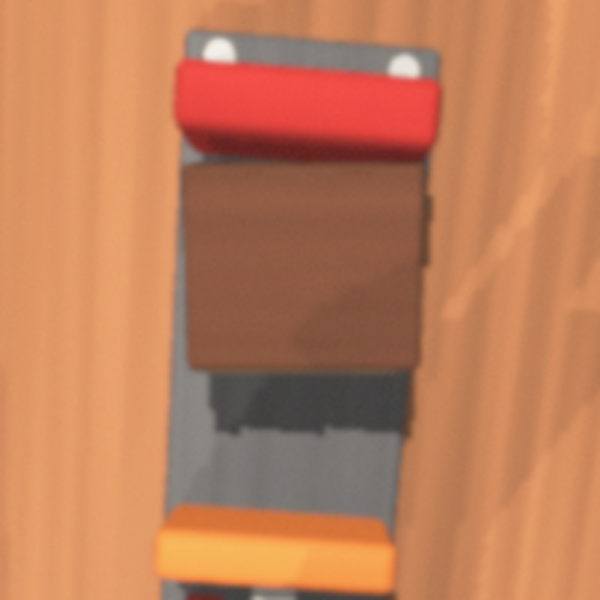

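The walnut lies flat on the bamboo and hides it. Its crop corners are (182,168), (424,163), (418,368) and (190,370), just in front of the fixed jaw. I'll check that numerically and measure the trigger and jaw for the pinch.

```bash
python3 - <<'E'
from h import *
np.set_printoptions(precision=4,suppress=True)
c=load('w5');f=lambda x,y:(220+x/3,10+y/3)
q=refine(c,[f(182,168),f(424,163),f(418,368),f(190,370)],3)
print('walnut',*quad(ray(c,q,.048)))
print('red jaw',ray(c,[f(178,64),f(440,82),f(432,140),f(180,128)],.052))
print('orange jaw z52',ray(c,[f(185,510),f(388,522),f(395,550),f(158,535)],.052))
s=bot.read_state();R=np.array(s['tcp_rot']);p=np.array(s['position']);print(p,R,s['joint_positions'])
o=np.array([.577,.0426]);a=np.radians(-89.5);X=np.array([np.cos(a),np.sin(a)])
h=o+.160*X;g=o+.148*X;print('handle',h,'target',g)
t=np.append(g,.14);print('delta tool',(t-p)@R)
E
```

```text
walnut [0.5787 0.0339] [0.063  0.0509 0.0584 0.051 ] [   5.0221  -88.2169 -174.891    96.934 ]
red jaw [[0.5453 0.0773 0.052 ]
 [0.6071 0.0788 0.052 ]
 [0.6067 0.066  0.052 ]
 [0.5465 0.0634 0.052 ]]
orange jaw z52 [[ 0.5532 -0.0286  0.052 ]
 [ 0.6061 -0.0272  0.052 ]
 [ 0.6087 -0.0344  0.052 ]
 [ 0.5466 -0.0358  0.052 ]]
[ 0.5838 -0.04    0.1454] [[-0.0887  0.9961 -0.0016]
 [ 0.9961  0.0887  0.0009]
 [ 0.001  -0.0015 -1.    ]] [-14.8663  31.2193  91.0328   0.0305  57.8507 -19.9695]
handle [ 0.5784 -0.1174] target [ 0.5783 -0.1054]
delta tool [-0.0647 -0.0113  0.0053]
```

Scaled: -0.0647 m / 0.8 = -0.0809, -0.0113 m / 0.8 = -0.0141, 94.6 degrees / 360 = 0.2628.

step_hand:
  offsets:
    - [-0.0809,-0.0141,0,0,0,0.2628,1]
    - [-0.0809,-0.0141,0,0,0,0.2628,1]
    - [-0.0809,-0.0141,0,0,0,0.2628,1]
    - [-0.0809,-0.0141,0,0,0,0.2628,1]
    - [-0.0809,-0.0141,0,0,0,0.2628,1]
    - [-0.0809,-0.0141,0,0,0,0.2628,1]
    - [-0.0809,-0.0141,0,0,0,0.2628,1]
    - [-0.0809,-0.0141,0,0,0,0.2628,1]
    - [-0.0809,-0.0141,0,0,0,0.2628,1]
    - [-0.0809,-0.0141,0,0,0,0.2628,1]
    - [-0.0809,-0.0141,0,0,0,0.2628,1]
    - [-0.0809,-0.0141,0,0,0,0.2628,1]
    - [-0.0809,-0.0141,0,0,0,0.2628,1]
    - [-0.0809,-0.0141,0,0,0,0.2628,1]

```text
time_s: 12.4
position: [0.5789, -0.105, 0.1453]
tcp_rot: [[1.0, 0.012, -0.001], [0.012, -1.0, 0.001], [-0.001, -0.001, -1.0]]
force: [-0.3, 0.0, -0.1]
opening: 1.0
grasp_force: 0.0
```

```bash
python3 - <<'E'
from h import *
np.set_printoptions(precision=4,suppress=True)
c=snap('wrist','w6'); cv2.imwrite('pics/w6.png',c['color'][:,:,::-1])
s=bot.read_state();R=np.array(s['tcp_rot']);p=np.array(s['position']);print((np.array([.5783,-.1054,.065])-p)@R)
E
```

```text
[-0.0007  0.0002  0.0804]
```

View pics/w6.png

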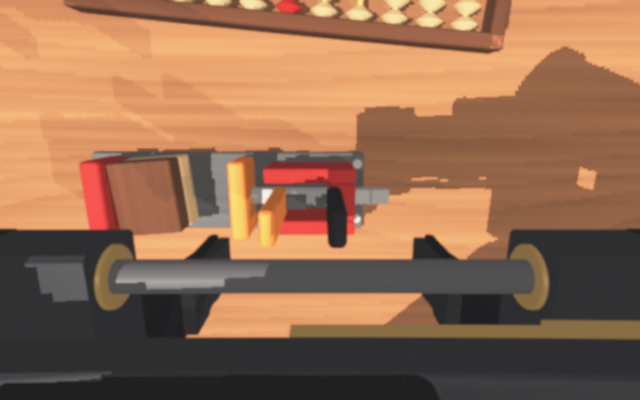

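The wrist view shows both finger tips (columns ~230 and ~413) straddling the trigger (272,220) and handle (337,218), with the walnut stacked on the bamboo at (150,195). Now I'll descend and make the first squeeze.

Scaled: 0.08 m / 0.8 = 0.1, 0.04 m / 0.8 = 0.05.

step_hand:
  offsets:
    - [-0.0009,0.0003,0.05,0,0,0,1]
    - [-0.0009,0.0003,0.1,0,0,0,1]
    - [-0.0009,0.0003,0.1,0,0,0,1]
    - [-0.0009,0.0003,0.1,0,0,0,1]

```text
time_s: 12.85
position: [0.5783, -0.1058, 0.0656]
tcp_rot: [[1.0, 0.01, -0.002], [0.01, -1.0, 0.001], [-0.002, -0.001, -1.0]]
force: [0.5, -0.6, 1.1]
opening: 1.002
grasp_force: 0.0
```

step_hand:
  offsets:
    - [0,0,0,0,0,0,0]
    - [0,0,0,0,0,0,0]
    - [0,0,0,0,0,0,0]
    - [0,0,0,0,0,0,0]
    - [0,0,0,0,0,0,0]
    - [0,0,0,0,0,0,0]
    - [0,0,0,0,0,0,0]
    - [0,0,0,0,0,0,0]
    - [0,0,0,0,0,0,0]

```text
time_s: 13.75
position: [0.5802, -0.1031, 0.0679]
tcp_rot: [[1.0, 0.008, 0.004], [0.008, -1.0, 0.004], [0.004, -0.004, -1.0]]
force: [1.6, 9.0, 2.1]
opening: 0.407
grasp_force: 30.0
```

Scaled: -0.002 m / 0.8 = -0.0025.

step_hand:
  offsets:
    - [0,-0.0025,0,0,0,0,1]
    - [0,-0.0025,0,0,0,0,1]
    - [0,-0.0025,0,0,0,0,1]
    - [0,-0.0025,0,0,0,0,1]
    - [0,-0.0025,0,0,0,0,1]
    - [0,-0.0025,0,0,0,0,1]
    - [0,-0.0025,0,0,0,0,1]
    - [0,-0.0025,0,0,0,0,1]
    - [0,-0.0025,0,0,0,0,0]
    - [0,-0.0025,0,0,0,0,0]
    - [0,-0.0025,0,0,0,0,0]
    - [0,-0.0025,0,0,0,0,0]
    - [0,-0.0025,0,0,0,0,0]
    - [0,-0.0025,0,0,0,0,0]
    - [0,-0.0025,0,0,0,0,0]
    - [0,-0.0025,0,0,0,0,0]
    - [0,-0.0025,0,0,0,0,0]

```text
time_s: 15.45
position: [0.5784, -0.1031, 0.0656]
tcp_rot: [[1.0, 0.009, -0.0], [0.009, -1.0, 0.002], [-0.0, -0.002, -1.0]]
force: [1.4, 5.0, -2.0]
opening: 0.405
grasp_force: 30.0
```

```bash
python3 -c "
from h import *
snap('wrist','w7')"
```

```bash
cat >> h.py <<'E'
def jaw(c):
    """orange blobs: clamp-x extent of each at jaw-top height (origin y .0426)"""
    I=c['color'].astype(int); m=((I[:,:,0]>150)&(I[:,:,2]<.5*I[:,:,0])&(I[:,:,1]>.42*I[:,:,0])&(I[:,:,1]<.8*I[:,:,0])).astype(np.uint8); m[235:]=0
    h=cv2.cvtColor(c['color'],cv2.COLOR_RGB2HSV); m&=(h[:,:,1]>150).astype(np.uint8)
    n,l,st,ce=cv2.connectedComponentsWithStats(m)
    for k in range(1,n):
        if st[k,4]>60:
            x,y,w,hh=st[k,:4]; P=ray(c,[(x,y+hh/2),(x+w,y+hh/2)],.052)
            print(st[k],'clamp x mm',((.0426-P[:,1])*1000).round(1),'world x',P[:,0].round(3))
E
python3 - <<'E'
from h import *
for n in('w6','w7'): print(n); jaw(load(n))
E
```

```text
w6
[ 229  157   99   78 1793] clamp x mm [ 76.5 154.2] world x [0.582 0.583]
[ 79 161  11  69  91] clamp x mm [-39.7 -31.3] world x [0.581 0.581]
w7
[ 134  170   53   61 1678] clamp x mm [42.2 71.7] world x [0.597 0.597]
[286 213  21  22 374] clamp x mm [126.9 138.8] world x [0.584 0.584]
```

step_hand:
  offsets:
    - [0,0,0,0,0,0,1]
    - [0,0,0,0,0,0,1]
    - [0,0,0,0,0,0,1]
    - [0,0,0,0,0,0,1]
    - [0,0,0,0,0,0,1]
    - [0,0,0,0,0,0,1]
    - [0,0,0,0,0,0,1]
    - [0,0,0,0,0,0,1]
    - [0,0,0,0,0,0,0]
    - [0,0,0,0,0,0,0]
    - [0,0,0,0,0,0,0]
    - [0,0,0,0,0,0,0]
    - [0,0,0,0,0,0,0]
    - [0,0,0,0,0,0,0]
    - [0,0,0,0,0,0,0]
    - [0,0,0,0,0,0,0]
    - [0,0,0,0,0,0,0]

```text
time_s: 17.2
position: [0.5785, -0.103, 0.0657]
tcp_rot: [[1.0, 0.009, -0.0], [0.009, -1.0, 0.002], [-0.0, -0.002, -1.0]]
force: [2.1, 5.0, 0.3]
opening: 0.408
grasp_force: 30.0
```

```bash
python3 -c "
from h import *
jaw(snap('wrist','w8'))"
```

```text
[ 108  170   58   63 1887] clamp x mm [27.7 59.8] world x [0.596 0.597]
[286 214  21  21 361] clamp x mm [126.8 138.8] world x [0.584 0.584]
```

step_hand:
  offsets:
    - [0,0,0,0,0,0,1]
    - [0,0,0,0,0,0,1]
    - [0,0,0,0,0,0,1]
    - [0,0,0,0,0,0,1]
    - [0,0,0,0,0,0,1]
    - [0,0,0,0,0,0,1]
    - [0,0,0,0,0,0,1]
    - [0,0,0,0,0,0,1]
    - [0,0,0,0,0,0,0]
    - [0,0,0,0,0,0,0]
    - [0,0,0,0,0,0,0]
    - [0,0,0,0,0,0,0]
    - [0,0,0,0,0,0,0]
    - [0,0,0,0,0,0,0]
    - [0,0,0,0,0,0,0]
    - [0,0,0,0,0,0,0]
    - [0,0,0,0,0,0,0]

```text
time_s: 18.95
position: [0.5781, -0.0961, 0.0655]
tcp_rot: [[1.0, 0.005, -0.001], [0.005, -1.0, 0.012], [-0.001, -0.012, -1.0]]
force: [4.5, 20.2, 1.0]
opening: 0.56
grasp_force: 29.9
```

```bash
python3 -c "
from h import *
jaw(snap('wrist','w9'))"
```

```text
[ 122  170   56   61 1829] clamp x mm [27.9 59.3] world x [0.597 0.597]
[  3 177  23  52  71] clamp x mm [-38.3 -25.6] world x [0.595 0.595]
[272 213  24  22 382] clamp x mm [111.7 125.4] world x [0.584 0.584]
```

step_hand:
  offsets:
    - [0,0,0,0,0,0,0]
    - [0,0,0,0,0,0,0]
    - [0,0,0,0,0,0,0]
    - [0,0,0,0,0,0,0]
    - [0,0,0,0,0,0,0]
    - [0,0,0,0,0,0,0]
    - [0,0,0,0,0,0,0]
    - [0,0,0,0,0,0,0]

```text
time_s: 19.8
position: [0.5781, -0.0961, 0.0654]
tcp_rot: [[1.0, 0.005, -0.001], [0.005, -1.0, 0.012], [-0.001, -0.012, -1.0]]
force: [4.6, 20.7, 1.4]
opening: 0.564
grasp_force: 29.9
```

```bash
python3 - <<'E'
from h import *
np.set_printoptions(precision=4,suppress=True)
c=snap('wrist','w10'); jaw(c)
I=c['color'].astype(int)
for v in (190,200,210): 
  r=I[v,0:200]; print(v,[tuple(x) for x in r[::6].tolist()])
E
```

```text
[ 122  170   56   61 1828] clamp x mm [27.9 59.3] world x [0.597 0.597]
[  3 179  13  50  64] clamp x mm [-38.4 -31.2] world x [0.594 0.594]
[272 213  24  22 383] clamp x mm [111.7 125.4] world x [0.584 0.584]
190 [(240, 175, 119), (247, 94, 87), (247, 97, 90), (247, 98, 90), (247, 98, 91), (227, 73, 67), (168, 60, 54), (184, 117, 87), (192, 122, 92), (195, 122, 90), (188, 118, 89), (187, 119, 88), (193, 124, 91), (189, 120, 90), (180, 115, 84), (179, 117, 85), (177, 112, 84), (179, 116, 84), (179, 116, 84), (178, 114, 85), (183, 118, 88), (247, 236, 130), (247, 239, 137), (247, 240, 140), (247, 193, 99), (225, 128, 65), (224, 126, 65), (224, 125, 64), (223, 126, 64), (216, 121, 64), (88, 85, 83), (87, 84, 83), (87, 83, 83), (87, 85, 84)]
200 [(240, 176, 119), (245, 129, 97), (247, 98, 89), (247, 97, 90), (247, 100, 92), (242, 81, 74), (178, 61, 56), (180, 115, 86), (188, 120, 89), (196, 124, 91), (189,
[... 226 characters left out ...]
, 221, 117), (228, 130, 66), (223, 124, 62), (223, 124, 64), (224, 125, 65), (184, 102, 55), (85, 81, 80), (85, 82, 81), (85, 82, 81), (85, 83, 81)]
210 [(245, 191, 129), (243, 181, 124), (247, 94, 87), (247, 96, 89), (247, 96, 90), (247, 91, 84), (206, 64, 61), (171, 93, 72), (183, 116, 87), (194, 124, 91), (193, 122, 92), (188, 118, 89), (187, 119, 88), (191, 122, 91), (192, 121, 91), (191, 121, 90), (177, 113, 86), (175, 113, 83), (175, 112, 83), (174, 111, 81), (176, 113, 84), (247, 174, 94), (247, 238, 133), (247, 239, 136), (247, 234, 131), (237, 138, 70), (224, 126, 64), (224, 125, 65), (219, 121, 63), (167, 119, 95), (118, 114, 109), (119, 115, 111), (119, 115, 110), (117, 112, 108)]
```

```bash
python3 - <<'E'
from h import *
np.set_printoptions(precision=1,suppress=True)
c=load('w10');I=c['color'].astype(int)
X=lambda px,z:(.0426-ray(c,px,z)[:,1])*1000
for v in (180,190,200,210,220):
    b=I[v,:,1]/I[v,:,0]; g=I[v].astype(float)
    wal=(abs(g[:,0]-185)<18)&(abs(g[:,1]-118)<12); w=np.where(wal[:200])[0]
    red=np.where((b<.45)&(I[v,:,0]>225))[0]; red=red[red<60]
    yel=np.where((I[v,:,0]>240)&(I[v,:,1]>200))[0]; yel=yel[(yel>90)&(yel<170)]
    f=lambda a,z:X([(a.min(),v),(a.max()+1,v)],z) if len(a) else None
    print(v,w.min(),w.max(),'wal',f(w,.048),'redtop',f(red,.052),'jawtop',f(yel,.052))
E
```

```text
180 37 153 wal [-20.3  45.2] redtop None jawtop None
190 39 175 wal [-20.3  57. ] redtop [-35.6 -21.4] jawtop [29.8 40.9]
200 41 173 wal [-20.2  55.3] redtop [-35.7 -21.4] jawtop [30.2 41.4]
210 43 173 wal [-20.2  54.8] redtop [-35.8 -21.4] jawtop [30.  41.3]
220 45 126 wal [-20.1  27. ] redtop [-35.3 -21.4] jawtop [30.4 41.2]
```

```bash
python3 -c "
from rig import bot
print(bot.hand_in())"
```

```text
the job is handed in; nothing more can be done
None
```

I placed the walnut board on the bamboo, pumped the trigger four times and handed the job in while still squeezing. The last wrist picture put the jaw 50 mm from the fixed jaw and the walnut flush and square; I couldn't see the bamboo or measure the force on each board, and the grip was the fixed 30 N, not 20 N.

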